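Unhook the reference mass from the load cell's keeper hook

TASK

Take the stirrup mass off the load cell's hook and stand it upright in the empty round well of the storage block, letting it down gently until its foot is fully home. The hook's sprung wire keeper has to be pressed back with the stirrup's own cross pin and kept back while the pin is lifted out past the bill; do not touch the stand, hook or keeper with the gripper, and never load the delicate cell with more than 15 N in any direction. Leave the small knob weight, the lens mount and the loupe where they are.

Things in the scene. Friction and masses are not known exactly. Their poses are not given: they have to be found in the camera images.
- stand: Load-cell stand, fixed. Origin: underside of its base plate (84 x 96 x 12 mm) below the pillar axis; z up. A cell beam (24 mm square, axis z = 140 mm) runs to the stand's -x as far as x = -50 mm; screw tops over the pillar at z = 162 mm. A boss (to x = -64 mm) clamps the hook: an 8 mm bar along -x at y = 0, z = 140 mm that turns up in front, then back to +x as the bill (z 160 to 168 mm).
- saddle (a point): Nominal seat of the pin on the hook bar, fixed in the stand (its axes) at x = -120, y = 0, z = 144 mm; the pin's axis hangs 4 mm over it, with 8 mm of height to spare below the bill. The hook, its front nominally 25 mm from here, was clamped by hand and sits up to 13 mm farther out or in, which no pose tells: the pin has 0.5 to 26.5 mm of play towards +x before it touches the keeper.
- keeper_pivot (a point): Nominal pivot (true to 13 mm along x) of the wire keeper, in the stand at x = -100.5, z = 126 mm (lug to z = 122). The keeper, 18 mm wide, stands up to z = 176 behind the pin, against the bill's end; sprung, it swings to +x only. From touch, the pin must go 7.5 mm to +x to clear the bill (3.5 to 6 N); a hard stop follows 0.5 mm on (pin low) or 2 mm on (pin raised 4 mm). Held back, it goes up 35 mm, then off to -x.
- weight: Steel mass, about 0.4 kg, origin under the centre of its round foot (40 mm wide, 14 mm high), z up; body 50 mm wide to z = 46 mm. Two flat straps, 12 mm wide along x, 3.5 mm thick, outer faces 57 mm apart along y, rise to z = 128 mm, joined by a round 8 mm cross pin along y at z = 122 mm. It hangs by the pin's middle, its y nearly along the stand's; both straps can be gripped together from above.
- pin (a point): Middle of the stirrup's cross pin (axis at z = 122 mm of the mass); axes as the mass's.
- block: White plastic storage block, 78 x 140 x 22 mm, fixed to the table. Origin: centre of its underside, z up, long side along its y. A large empty round well, 45 mm diameter and 10 mm deep, at y = +30 mm takes the foot of the mass; a small one at y = -47 mm holds the knob weight.
- well (a point): Centre of the floor of the large well (12 mm above the table); axes as the block's.
- knob_weight: Small steel knob weight, 34 mm diameter, 50 mm high, loose in the small well of the block; origin at the centre of its underside. Bystander.
- lens_mount: Ring lens mount on a round foot, 31 x 34 x 70 mm, loose on the table; origin at the centre of its underside. Bystander.
- loupe: Folded loupe, 45 x 30 x 14 mm, loose on the table; origin at the centre of its underside. Bystander.

How it is judged:
By the outcome, as a careful person would: the job done as asked, in the order asked, and still so for the second after the job is handed in, with the robot touching nothing.
It also fails if it takes over 64 s, if anything falls off the work surface, if the arm or the gripper's body presses on something with over 40 N, if the wrist force passes 120 N, or if a joint passes its speed limit or range.

ROBOT

A 6-joint arm with a two-finger parallel gripper is mounted at the origin on the work surface; the furniture and walls round the work are solid. World frame = base frame: x ahead of the robot, y to its left, z up, the work surface at z = 0. Lengths are in m, angles in rad, forces in N, time in s.
With the tool pointing down it reaches from about 0.375 to 0.975 m from the base axis. Payload 3.8 kg.
Tool frame: the origin (TCP) lies at the very end of the fingers, on their centre line; the grasp point (between the pads) lies 19 mm behind it; z points along the fingers, y is the direction in which the jaws open and shut (so a half turn about z gives the same grasp; the last joint's range is limited). The gripper opens to 85 mm and grips with 20 to 120 N. Pads are 22 mm wide; open, the fingers measure 114 mm over their backs; the gripper's body (76 mm by 85 mm) begins 54 mm behind the grasp point. The pads swing forward as they close: fully open they stand 13 mm farther back than shut.
Start: joints at [1.271, 0.264, 1.604, -0, 1.274, -0.037], TCP at [0.175, 0.652, 0.231] pointing down, gripper open.
Joint ranges: [-2.63, 2.63], [-0.94, 2.18], [0.31, 2.57], [-1.31, 4.45], [0, 2.66], [-2.55, 2.55]. Speed limits (rad/s): [2.57, 2.57, 3.14, 3.14, 3.14, 3.14].

INTERFACE

Orientations are given as a rotation vector (axis times angle).
In Python, from workcell import status, read_camera, camera_info, order gives the robot as it stands.
- The arm moves only by the tool move_arm, never from a script. Its argument "deltas" is a list of rows, each a list of 3 entries, a list of its own where there are three numbers: the turn, a rotation vector about the world's x, y, z as a fraction of full scale, then the shift along the world's x, y, z as a fraction of full scale, then the closure, from -1 (fully open) to 1 (shut), so that 0 is half open. A call has 1 to 20 rows; each row is the pose to reach, as a shift and turn from the pose commanded when the call began; what a row does not reach only later rows make up. Full scale, the value 1, is 0.1 m for a shift and pi/2 rad for a turn. A row lasts 1/8 s, in which the tool goes at most 62.5 mm and 10.7 degrees, less where a joint would pass 70% of its speed; a pose out of reach is approached as far as the arm can. A call with a number of a shift or a turn outside -1 to 1 is refused whole. A call with a gripper value outside its range is refused whole. The fingers move at their own pace and stop on an object; "grip_force" is the grip in N (left out, the last holds). Time passes only in rows, so rows that repeat a pose let the fingers close. It gives the time, the measured TCP pose, the force and the opening at its end, in the units of the state.
- status.read_state(): the state, without advancing time (a new reading comes with each control period).
- read_camera(name): name is "scene" or "top" or "wrist"; returns (picture, depth): 480x640x3 uint8, red, green, blue; 480x640 float32, m along the optical axis (not along the pixel's ray), 0 where there is no reading.
- camera_info(name): a dict with "K" (3x3 intrinsics, pixels), "D" ([k1, k2, p1, p2, k3] as OpenCV has them; the pictures are not rectified), "R" (3x3) and "t" (3): a world point X has camera coordinates R X + t. Camera axes: x right, y down, z forward; pixel columns grow to the right and rows downward; lengths in m; the calibration is good to about 2 mm. A picture is of the moment at which its call begins: read the wrist's pose just before it. camera_info takes no time and is no camera call; for the wrist camera it gives the pose at the moment of the call.
- order.finish_job(): hands the job in, once; it reports no verdict.
The state is a dict: "time": time; "q": joint angles; "joint_vel": joint speeds; "joint_torque": joint torques, N m; "tool_pos": TCP position; "tcp_rot": TCP orientation; "wrist_force": force on the tool from outside, world axes, zero at the start; "torque": the same for the moment, N m; "width": opening from 0.0 (shut) to 1.0 (fully open).
Only numpy, scipy, OpenCV 4.12 (cv2) and the standard library are available. Lean on these libraries where they do the work, as an engineer would, in place of code of your own. Each camera call takes 0.05 s, during which the arm holds its last target. There are 200 camera calls.

## Working session

There is one attempt and no reset: what is moved stays moved. The work goes in short steps, Python scripts to look and compute and a tool call to move; the robot and the scene stay as the last step left them, time stands still between calls to the robot, and variables do not carry over. Pictures are saved under pics/ and viewed, about 8 in all and at most 12, crops included, and the job is handed in when it is done.

Besides the shell and the picture viewer there is one more tool, called in YAML: its name, and indented under it one key for each argument. move_arm: Moves the arm, as the interface text tells. Its arguments: {"type":"object","properties":{"deltas":{"type":"array","items":{"type":"array"}},"grip_force":{"type":"number"}},"required":["deltas"]}

```bash
mkdir -p pics; ls
cat > h.py <<'E'
import numpy as np, cv2, json
from workcell import status, read_camera, camera_info, order
def grab(n):
    ci=camera_info(n); im,d=read_camera(n)
    np.savez(f'{n}.npz',im=im,d=d,**{k:np.array(ci[k]) for k in('K','D','R','t')})
    return im,d,ci
def ld(n): return np.load(f'{n}.npz')
def pts(c,uv):
    uv=np.array(uv,float).reshape(-1,2); n=cv2.undistortPoints(uv[:,None],np.array(c['K']),np.array(c['D']))[:,0]
    return np.c_[n,np.ones(len(n))]
def plane(c,uv,z):
    R=np.array(c['R']);t=np.array(c['t']); r=pts(c,uv)@R; o=-R.T@t
    return o+r*((z-o[2])/r[:,2])[:,None]
def cloud(c):
    d=c['d']; v,u=np.nonzero(d>0); p=pts(c,np.c_[u,v])*d[v,u][:,None]
    return (p-c['t'])@c['R'],u,v
E
python3 - <<'E'
from h import *
print(status.read_state())
ims=[]
for n in('scene','top'):
    im,d,ci=grab(n); cv2.imwrite(f'pics/{n}1.png',im[...,::-1]); print(n,-np.array(ci['R']).T@ci['t'],np.array(ci['R'])[2])
E
```

```text
pics
{'time': 0.0, 'q': array([ 1.27111391e+00,  2.64786959e-01,  1.60539454e+00, -1.28370150e-05,
        1.27368038e+00, -3.68993795e-02]), 'joint_vel': array([-0.00015567, -0.00184875, -0.00063506, -0.00015219, -0.00153602,
       -0.00012977]), 'joint_torque': array([-2.02093535e-03, -5.15125537e+01, -3.67301524e+01, -5.94144494e-04,
        1.25865592e-02, -1.86959022e-05]), 'tool_pos': array([0.17513231, 0.65112301, 0.22992815]), 'tcp_rot': array([-0.41153763, -3.11414784,  0.00351695]), 'wrist_force': array([ 0.24559967, -0.04748405, -0.03580894]), 'torque': array([ 0.01804251, -0.01765156, -0.03678321]), 'width': 0.9990026487205574}
scene [ 0.00886913 -0.07432373  0.76826534] [ 0.56255006 -0.24867187 -0.78847938]
top [ 0.37976303 -0.31005822  0.96394889] [ 0.09137938  0.02987686 -0.99536786]
```

View pics/scene1.png

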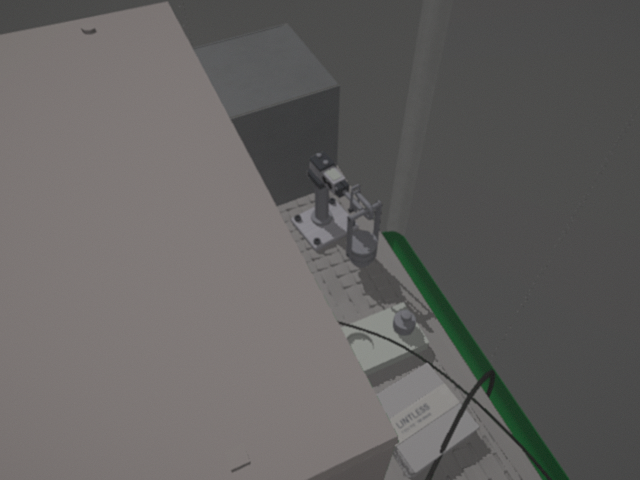

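View pics/top1.png

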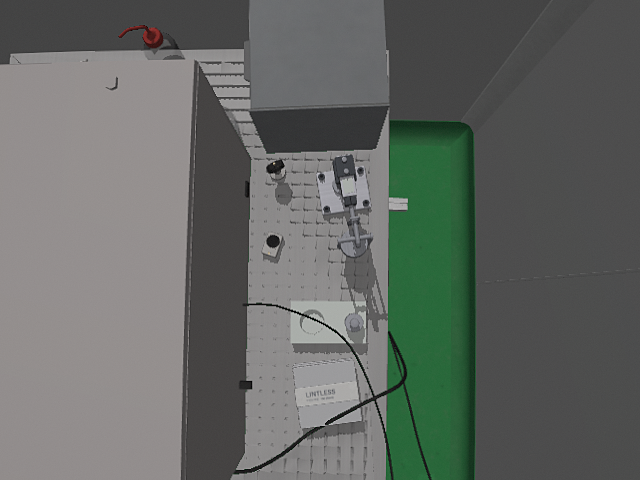

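Run:
```python
from h import *
c=ld('top'); P,u,v=cloud(c); print(c['R'])
M=np.full((480,640,3),np.nan); M[v,u]=P; np.save('topM.npy',M)
for n,(a,b) in dict(bigbox=(100,250),bigboxedge=(193,250),boxface=(220,250),cab2=(320,60),cab2e=(320,100),greenfloor=(430,250),table=(280,215),tableR=(378,215),edge=(386,280),corner_bl=(200,70),lens=(276,166),loupe=(273,240),well=(312,322),knob=(354,322),screw=(345,160),beam=(349,186),pin=(352,240),strapA=(340,242),strapB=(369,238),cloth=(325,390),cable=(300,312),cable2=(375,400),cable3=(404,375),wallR=(550,100),clip=(247,188)).items(): print(n,M[b,a].round(3))
```

```text
[[ 0.02297359 -0.99934705 -0.02788722]
 [-0.99555111 -0.02031886 -0.0920061 ]
 [ 0.09137938  0.02987686 -0.99536786]]
bigbox [ 0.421 -0.062  0.436]
bigboxedge [ 0.425 -0.159  0.415]
boxface [ 0.437 -0.159  0.277]
cab2 [ 0.736 -0.29   0.232]
cab2e [ 0.672 -0.291  0.232]
greenfloor [ 0.538 -0.653 -0.748]
table [ 0.531 -0.213  0.003]
tableR [ 0.535 -0.402 -0.   ]
edge [ 0.41  -0.419 -0.003]
corner_bl [ 0.634 -0.157  0.416]
lens [ 0.613 -0.209  0.06 ]
loupe [ 0.481 -0.202  0.013]
well [ 0.327 -0.28   0.01 ]
knob [ 0.332 -0.356  0.062]
screw [ 0.598 -0.332  0.162]
beam [ 0.557 -0.34   0.154]
pin [ 0.469 -0.346  0.151]
strapA [ 0.465 -0.327  0.149]
strapB [ 0.472 -0.374  0.152]
cloth [ 0.206 -0.307  0.032]
cable [ 0.348 -0.261  0.076]
cable2 [ 0.186 -0.4    0.011]
cable3 [ 0.222 -0.465 -0.064]
wallR [ 0.805 -0.778 -0.072]
clip [ 0.563 -0.163  0.098]
```

Run:
```python
from h import *
c=ld('top'); im=c['im'][...,::-1]
a=cv2.resize(im[145:265,300:400],None,fx=5,fy=5,interpolation=cv2.INTER_CUBIC)
s=ld('scene')['im'][...,::-1][145:275,280:400]
b=cv2.resize(s,(int(120*600/130),600)[::1],interpolation=cv2.INTER_CUBIC)
o=np.hstack([a,b[:, :300]]) if 0 else np.hstack([cv2.resize(a,(400,480)),cv2.resize(b,(400,480*1))])
cv2.imwrite('pics/crop1.png',np.clip(o*1.6,0,255).astype('uint8'))
```

```text
(no output)
```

View pics/crop1.png

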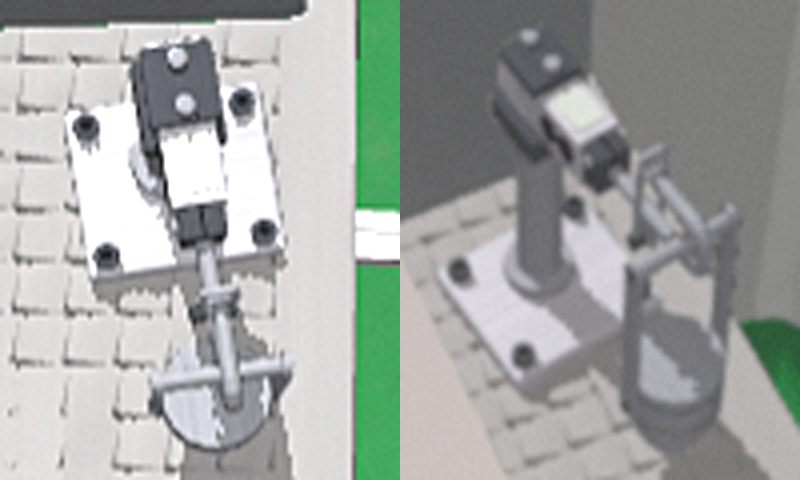

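Run:
```python
from h import *
s=ld('scene'); P,u,v=cloud(s)
S=np.full((480,640,3),np.nan); S[v,u]=P; np.save('sceneM.npy',S)
for a,b in((395,434),(280,460),(350,360),(170,8),(20,15),(20,460),(200,250),(90,28),(240,462),(290,30),(310,90),(200,50),(430,60),(440,30),(400,200),(620,300)): print((a,b),np.nanmedian(S[b-1:b+2,a-1:a+2].reshape(-1,3),0).round(3))
T=np.load('topM.npy')
for n,Q in(('s',P),('t',T[~np.isnan(T[...,0])])):
    k=(Q[:,2]>.36)&(Q[:,2]<.6); q=Q[k]; print(n,k.sum(),np.percentile(q,[0.5,2,50,98,99.5],axis=0).round(3).tolist())
# cable points: dark px, in both views, heights
for n,MM,c in(('top',T,ld('top')),('scene',S,s)):
    g=c['im'].max(2); k=(g<45)&(MM[...,2]>.02)&(MM[...,0]<.40)&(MM[...,1]<-.15)&(MM[...,1]>-.5)
    q=MM[k]; q=q[np.argsort(q[:,1])]; print(n,len(q)); print(q[::max(1,len(q)//25)].round(3).tolist())
```

```text
(395, 434) [ 0.09  -0.161  0.435]
(280, 460) [ 0.104 -0.091  0.436]
(350, 360) [ 0.145 -0.157  0.435]
(170, 8) [ 0.624 -0.156  0.435]
(20, 15) [0.961 0.035 0.287]
(20, 460) [0.166 0.047 0.435]
(200, 250) [ 0.273 -0.09   0.435]
(90, 28) [ 0.606 -0.065  0.44 ]
(240, 462) [ 0.111 -0.07   0.441]
(290, 30) [ 0.843 -0.382  0.232]
(310, 90) [ 0.672 -0.349  0.232]
(200, 50) [ 0.847 -0.218  0.232]
(430, 60) [ 0.938 -0.768  0.011]
(440, 30) [ 0.929 -0.772  0.092]
(400, 200) [ 0.947 -0.762 -0.493]
(620, 300) [ 0.267 -0.781 -0.079]
s 136906 [[0.087, -0.16, 0.41], [0.094, -0.156, 0.433], [0.249, -0.056, 0.435], [0.605, 0.047, 0.437], [0.63, 0.053, 0.437]]
t 85437 [[0.178, -0.162, 0.365], [0.186, -0.16, 0.381], [0.403, -0.065, 0.435], [0.627, 0.054, 0.437], [0.635, 0.065, 0.438]]
top 825
[[0.215, -0.443, 0.022], [0.211, -0.422, 0.042], [0.203, -0.404, 0.05], [0.192, -0.386, 0.049], [0.186, -0.368, 0.051], [0.174, -0.353, 0.047], [0.295, -0.342, 0.024], [0.161, -0.332, 0.038], [0.153, -0.321, 0.037], [0.146, -0.31, 0.031], [0.137, -0.294, 0.027], [0.125, -0.281, 0.023], [0.119, -0.269, 0.022], [0.1
[... 203 characters left out ...]
105], [0.221, -0.172, 0.106], [0.36, -0.169, 0.11], [0.225, -0.164, 0.107]]
scene 356
[[0.213, -0.441, 0.026], [0.208, -0.431, 0.035], [0.206, -0.425, 0.039], [0.205, -0.42, 0.045], [0.204, -0.413, 0.047], [0.201, -0.407, 0.048], [0.201, -0.4, 0.05], [0.196, -0.393, 0.051], [0.191, -0.385, 0.05], [0.191, -0.378, 0.052], [0.188, -0.373, 0.051], [0.183, -0.367, 0.05], [0.178, -0.361, 0.049], [0.175, -0.356, 0.049], [0.173, -0.35, 0.047], [0.171, -0.346, 0.047], [0.165, -0.34, 0.043], [0.161, -0.336, 0.044], [0.159, -0.331, 0.04], [0.153, -0.324, 0.04], [0.151, -0.317, 0.035], [0.146, -0.312, 0.032], [0.139, -0.298, 0.027], [0.134, -0.292, 0.024], [0.127, -0.287, 0.023], [0.127, -0.283, 0.022]]
```

Run:
```python
from h import *
T=np.load('topM.npy');c=ld('top'); im=c['im']
g=im.max(2); k=(g<60)&(T[...,0]>.28)&(T[...,0]<.38)&(T[...,1]<-.15)&(T[...,1]>-.4)&(T[...,2]>.025)
q=T[k]
for y in np.arange(-.4,-.16,.01):
    j=abs(q[:,1]-y)<.005
    if j.sum()>1: print(round(y,3),j.sum(),np.median(q[j],0).round(3),q[j][:,2].min().round(3),q[j][:,2].max().round(3))
# block and plate
hsv=cv2.cvtColor(im,cv2.COLOR_RGB2HSV)
for n,(x0,x1,y0,y1),h,z in(('block',(.26,.40,-.42,-.19),(.016,.03),.022),('plate',(.50,.65,-.42,-.26),(.008,.018),.012)):
    m=((T[...,0]>x0)&(T[...,0]<x1)&(T[...,1]>y0)&(T[...,1]<y1)&(T[...,2]>h[0])&(T[...,2]<h[1])).astype('uint8')
    m=cv2.morphologyEx(m,cv2.MORPH_OPEN,np.ones((3,3)))
    v,u=np.nonzero(m); p=plane(c,np.c_[u,v],z)[:,:2]
    r=cv2.minAreaRect((p*1000).astype('float32')); print(n,len(p),r)
p=plane(c,[(339.25,240.75),(371,237)],.148); print(p.round(4),np.linalg.norm(p[0]-p[1]),p.mean(0))
# well floor
m=(T[...,2]<.0165)&(T[...,2]>.007)&(T[...,0]>.29)&(T[...,0]<.36)&(T[...,1]>-.31)&(T[...,1]<-.245); print('well',m.sum(),T[m].mean(0))
```

```text
-0.34 9 [ 0.3   -0.338  0.027] 0.025 0.03
-0.33 11 [ 0.308 -0.331  0.032] 0.025 0.036
-0.32 12 [ 0.315 -0.32   0.038] 0.029 0.041
-0.31 10 [ 0.322 -0.31   0.043] 0.039 0.046
-0.3 9 [ 0.328 -0.301  0.051] 0.047 0.054
-0.29 9 [ 0.334 -0.29   0.056] 0.052 0.062
-0.28 9 [ 0.337 -0.281  0.063] 0.058 0.067
-0.27 11 [ 0.341 -0.271  0.07 ] 0.067 0.073
-0.26 11 [ 0.346 -0.259  0.078] 0.073 0.08
-0.25 10 [ 0.35  -0.25   0.083] 0.079 0.09
-0.24 10 [ 0.353 -0.239  0.089] 0.085 0.094
-0.23 10 [ 0.356 -0.23   0.096] 0.094 0.098
-0.22 8 [ 0.36  -0.221  0.101] 0.099 0.104
-0.21 11 [ 0.36  -0.209  0.104] 0.101 0.106
-0.2 8 [ 0.361 -0.2    0.107] 0.103 0.108
-0.19 11 [ 0.361 -0.19   0.109] 0.105 0.112
-0.18 6 [ 0.361 -0.18   0.11 ] 0.108 0.111
-0.17 17 [ 0.36  -0.169  0.11 ] 0.109 0.113
block 2329 ((328.0282897949219, -309.97998046875), (79.32527923583984, 137.8912811279297), 1.2812788486480713)
plate 1132 ((579.3331298828125, -333.93609619140625), (83.26606750488281, 95.75617218017578), 9.949222564697266)
[[ 0.4674 -0.3256  0.148 ]
 [ 0.4746 -0.3772  0.148 ]] 0.05208012691202405 [ 0.47100412 -0.35141279  0.148     ]
well 392 [ 0.32835421 -0.27909626  0.01169224]
```

Run:
```python
from h import *
from scipy.spatial.transform import Rotation as R
s=status.read_state(); M=R.from_rotvec(s['tcp_rot']).as_matrix(); print(M.round(3)); print('y az',np.degrees(np.arctan2(M[1,1],M[0,1])))
```

```text
[[-0.966  0.26  -0.001]
 [ 0.26   0.966 -0.002]
 [ 0.    -0.002 -1.   ]]
y az 74.94365670175169
```

move_arm:
  deltas:
    - [[0, 0, 0], [0, 0, 0.5], -1]
    - [[0, 0, 0], [0, 0, 1], -1]
    - [[0, 0, 0], [0, 0, 1], -1]

```text
time: 0.48
tool_pos: [0.176, 0.6541, 0.3375]
tcp_rot: [0.411, 3.113, 0.015]
wrist_force: [-0.4, -0.3, -0.5]
width: 0.997
```

move_arm:
  deltas:
    - [[0, 0, 0], [0, 0, 0.5], -1]
    - [[0, 0, 0], [0, 0, 1], -1]
    - [[0, 0, 0], [0, 0, 1], -1]

```text
time: 0.85
tool_pos: [0.1757, 0.6531, 0.4364]
tcp_rot: [0.411, 3.113, 0.013]
wrist_force: [0.3, 0.8, -0.5]
width: 1.003
```

move_arm:
  deltas:
    - [[0, 0, 0], [0, 0, 0.5], -1]
    - [[0, 0, 0], [0, 0, 1], -1]
    - [[0, 0, 0], [0, 0, 1], -1]

```text
time: 1.23
tool_pos: [0.1755, 0.6524, 0.5351]
tcp_rot: [0.411, 3.113, 0.01]
wrist_force: [-0.3, 0.1, -0.3]
width: 0.999
```

Run:
```python
from h import *
im,d,ci=grab('wrist'); cv2.imwrite('pics/w1.png',im[...,::-1]); c=ld('wrist')
print(status.read_state()['q'],-c['R'].T@c['t'],c['R'][2])
P,u,v=cloud(c); 
g=np.full((480,640),np.nan); g[v,u]=P[:,2]
for r in range(20,480,80): print([ (round(float(x),2)) for x in g[r,20::75]])
for uv in((20,20),(620,20),(620,460),(20,460)):
  i=(u==uv[0])&(v==uv[1]); print(uv,P[i].round(2))
```

```text
[ 1.27108780e+00  2.43286164e-01  1.09144633e+00 -4.95298651e-06
  1.80455872e+00 -3.69045658e-02] [0.10201554 0.67048385 0.67780801] [ 0.2883525  -0.07033409 -0.95493767]
[0.0, 0.0, -0.6, -0.75, -0.75, -0.75, -0.74, -0.75, -0.75]
[0.0, 0.0, -0.57, -0.75, -0.75, -0.75, -0.75, -0.74, -0.75]
[-0.0, 0.05, -0.04, -0.75, -0.75, -0.74, -0.75, -0.75, -0.73]
[0.14, 0.14, 0.02, -0.75, -0.75, -0.75, -0.75, -0.75, -0.73]
[0.17, 0.2, 0.58, -0.34, -0.71, -0.58, 0.58, -0.38, -0.3]
[0.61, 0.6, 0.61, -0.0, -0.26, -0.2, 0.62, 0.6, 0.61]
(20, 20) [[-0.19  0.24  0.  ]]
(620, 20) [[ 0.03  1.8  -0.75]]
(620, 460) [[0.18 0.71 0.62]]
(20, 460) [[0.15 0.6  0.62]]
```

View pics/w1.png

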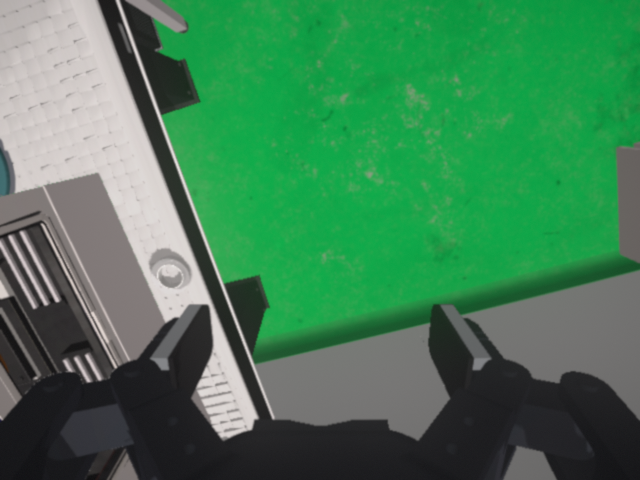

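move_arm:
  deltas:
    - [[0, 0, -0.08], [0.48, -0.3, 0], -1]
    - [[0, 0, -0.157], [0.95, -0.6, 0], -1]

```text
time: 1.52
tool_pos: [0.2707, 0.5913, 0.5268]
tcp_rot: [-0.794, -3.038, 0.009]
wrist_force: [0.4, -0.6, 0.3]
width: 0.999
```

move_arm:
  deltas:
    - [[0, 0, -0.08], [0.45, -0.35, 0], -1]
    - [[0, 0, -0.157], [0.9, -0.7, 0], -1]

```text
time: 1.78
tool_pos: [0.3614, 0.5205, 0.527]
tcp_rot: [-1.164, -2.916, 0.009]
wrist_force: [0.5, 0.8, 0.7]
width: 1.004
```

move_arm:
  deltas:
    - [[0, 0, -0.08], [0.4, -0.4, 0], -1]
    - [[0, 0, -0.157], [0.8, -0.8, 0], -1]

```text
time: 2.02
tool_pos: [0.4413, 0.4402, 0.5271]
tcp_rot: [-1.514, -2.75, 0.009]
wrist_force: [1.3, 0.2, -0.0]
width: 1.005
```

move_arm:
  deltas:
    - [[0, 0, -0.08], [0.3, -0.45, 0], -1]
    - [[0, 0, -0.157], [0.6, -0.9, 0], -1]

```text
time: 2.28
tool_pos: [0.501, 0.3501, 0.5271]
tcp_rot: [-1.841, -2.543, 0.009]
wrist_force: [1.1, -0.6, -0.3]
width: 0.999
```

move_arm:
  deltas:
    - [[0, 0, -0.08], [0.25, -0.47, 0], -1]
    - [[0, 0, -0.157], [0.5, -0.95, 0], -1]

```text
time: 2.52
tool_pos: [0.5507, 0.2551, 0.5272]
tcp_rot: [-2.14, -2.297, 0.008]
wrist_force: [0.6, 0.7, 0.3]
width: 1.0
```

move_arm:
  deltas:
    - [[0, 0, -0.08], [0.1, -0.5, 0], -1]
    - [[0, 0, -0.157], [0.2, -1, 0], -1]

```text
time: 2.78
tool_pos: [0.5704, 0.155, 0.527]
tcp_rot: [-2.406, -2.016, 0.008]
wrist_force: [-0.0, -0.7, -0.1]
width: 1.0
```

Run:
```python
from h import *
print(status.read_state())
```

```text
{'time': 2.775, 'q': array([ 2.23287795e-01,  7.36697348e-02,  1.29497939e+00, -1.36416315e-05,
        1.77899063e+00,  3.99130379e-01]), 'joint_vel': array([-6.86149578e-01, -9.23586611e-02,  9.58659400e-02,  4.00213689e-04,
       -8.70511210e-03,  2.78592479e-01]), 'joint_torque': array([ 3.77997279e+00, -4.22810125e+01, -3.78106177e+01,  3.19980446e-02,
        2.13565109e-01, -2.78694956e-01]), 'tool_pos': array([0.57036125, 0.15504344, 0.52702395]), 'tcp_rot': array([-2.40580824, -2.01602398,  0.00845287]), 'wrist_force': array([-0.0116246 , -0.65450333, -0.08956417]), 'torque': array([-0.04410559,  0.02755779,  0.03272919]), 'width': 0.9995650954820077}
```

move_arm:
  deltas:
    - [[0, 0, -0.08], [0, -0.5, 0], -1]
    - [[0, 0, -0.157], [0, -1, 0], -1]

```text
time: 3.02
tool_pos: [0.5699, 0.0551, 0.5272]
tcp_rot: [-2.635, -1.705, 0.008]
wrist_force: [-0.0, -0.0, -0.0]
width: 1.001
```

move_arm:
  deltas:
    - [[0, 0, -0.08], [0, -0.5, 0], -1]
    - [[0, 0, -0.157], [0, -1, 0], -1]

```text
time: 3.28
tool_pos: [0.5698, -0.0447, 0.5273]
tcp_rot: [-2.825, -1.368, 0.007]
wrist_force: [0.6, 0.3, 0.3]
width: 1.0
```

move_arm:
  deltas:
    - [[0, 0, -0.08], [-0.05, -0.5, 0], -1]
    - [[0, 0, -0.157], [-0.1, -1, 0], -1]

```text
time: 3.52
tool_pos: [0.5597, -0.1447, 0.5272]
tcp_rot: [-2.971, -1.01, 0.007]
wrist_force: [1.2, -0.4, -0.3]
width: 1.0
```

move_arm:
  deltas:
    - [[0, 0, -0.08], [-0.2, -0.5, 0], -1]
    - [[0, 0, -0.157], [-0.4, -1, 0], -1]

```text
time: 3.78
tool_pos: [0.5194, -0.2446, 0.5271]
tcp_rot: [-3.073, -0.637, 0.007]
wrist_force: [0.4, -0.3, 0.6]
width: 0.999
```

move_arm:
  deltas:
    - [[0, 0, -0.08], [-0.3, -0.5, 0], -1]
    - [[0, 0, -0.157], [-0.6, -1, 0], -1]
    - [[0, 0, -0.157], [-0.6, -1, 0], -1]

```text
time: 4.15
tool_pos: [0.4579, -0.3462, 0.5271]
tcp_rot: [-3.128, -0.25, 0.008]
wrist_force: [0.5, 1.1, 0.2]
width: 0.999
```

move_arm:
  deltas:
    - [[0, 0, 0], [0, 0, -0.5], -1]
    - [[0, 0, 0], [0, 0, -1], -1]
    - [[0, 0, 0], [0, 0, -1], -1]

```text
time: 4.53
tool_pos: [0.4582, -0.3401, 0.4223]
tcp_rot: [-3.119, -0.262, 0.017]
wrist_force: [1.1, -1.0, 0.2]
width: 1.003
```

move_arm:
  deltas:
    - [[0, 0, 0], [0, 0, -0.5], -1]
    - [[0, 0, 0], [0, 0, -1], -1]
    - [[0, 0, 0], [0, 0, -1], -1]
    - [[0, 0, 0], [0, 0, -1], -1]

```text
time: 5.03
tool_pos: [0.4619, -0.3438, 0.3347]
tcp_rot: [3.128, 0.262, 0.005]
wrist_force: [0.2, -0.7, 0.3]
width: 1.001
```

Run:
```python
from h import *
s=status.read_state(); print(s['q'],s['tool_pos'],s['tcp_rot'])
im,d,ci=grab('wrist'); cv2.imwrite('pics/w2.png',im[...,::-1])
grab('top');grab('scene')
```

```text
[-6.83240226e-01  2.62671328e-02  1.68592693e+00  1.18519673e-04
  1.42513662e+00  7.20712020e-01] [ 0.46189381 -0.34383794  0.33474762] [3.12780357 0.26150803 0.00494502]
```

View pics/w2.png

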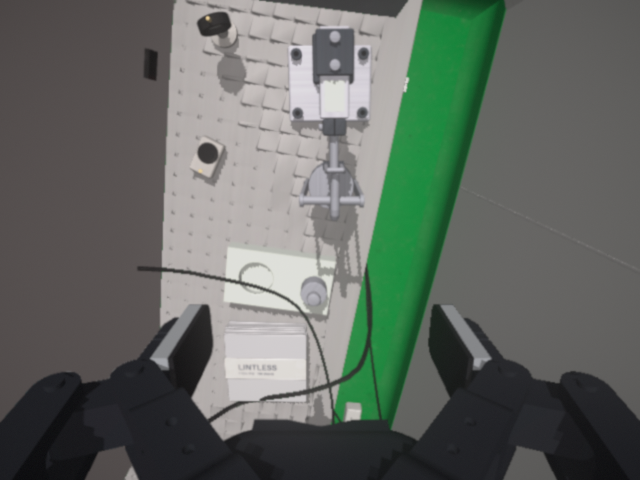

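Run:
```python
from h import *
c=ld('wrist'); im=c['im'][...,::-1]; P,u,v=cloud(c); M=np.full((480,640,3),np.nan); M[v,u]=P
print(-c['R'].T@c['t'],c['R'][2])
o=cv2.resize(im[125:225,285:385],None,fx=6,fy=6,interpolation=cv2.INTER_CUBIC); cv2.imwrite('pics/w2c.png',np.clip(o*1.3,0,255).astype('uint8'))
for n in('K',): print(c[n].round(1))
# heights along the hook column
for r in range(130,226,3): print(r,M[r,334].round(4), M[r,303].round(3) if 190<r<210 else '')
```

```text
[ 0.53604929 -0.33165522  0.47772521] [-0.28927535 -0.05062381 -0.95590638]
[[375.3   0.  320.3]
 [  0.  375.3 238. ]
 [  0.    0.    1. ]]
130 [ 0.5326 -0.3446  0.1507] 
133 [ 0.5302 -0.345   0.1516] 
136 [ 0.5278 -0.3454  0.1518] 
139 [ 0.5251 -0.3463  0.1422] 
142 [ 0.5227 -0.3467  0.1436] 
145 [ 0.5202 -0.347   0.1452] 
148 [ 0.5177 -0.3475  0.1442] 
151 [ 0.5152 -0.3479  0.1448] 
154 [ 0.5127 -0.3484  0.1448] 
157 [ 0.5101 -0.3489  0.1437] 
160 [ 0.5077 -0.3493  0.1454] 
163 [ 0.5049 -0.3498  0.1431] 
166 [ 0.5025 -0.3502  0.1448] 
169 [ 0.5034 -0.3488  0.1768] 
172 [ 0.5009 -0.3493  0.1759] 
175 [ 0.4976 -0.3502  0.1681] 
178 [ 0.4952 -0.3506  0.1681] 
181 [ 0.4927 -0.3511  0.168 ] 
184 [ 0.4903 -0.3515  0.168 ] 
187 [ 0.4878 -0.352   0.1674] 
190 [ 0.485  -0.3525  0.1657] 
193 [ 0.483  -0.3528  0.1687] [ 0.474 -0.327  0.142]
196 [ 0.4803 -0.3533  0.1674] [ 0.473 -0.328  0.15 ]
199 [ 0.4783 -0.3536  0.17  ] [ 0.47  -0.328  0.151]
202 [ 0.4752 -0.3542  0.1673] [ 0.467 -0.328  0.15 ]
205 [ 0.4729 -0.3546  0.1684] [ 0.465 -0.329  0.15 ]
208 [ 0.4705 -0.355   0.169 ] [ 0.428 -0.328 -0.   ]
211 [ 0.4679 -0.3555  0.1685] 
214 [ 0.465  -0.3561  0.1669] 
217 [ 0.4628 -0.3564  0.1685] 
220 [ 0.459  -0.3573  0.1637] 
223 [ 4.149e-01 -3.713e-01  3.000e-04]
```

View pics/w2c.png

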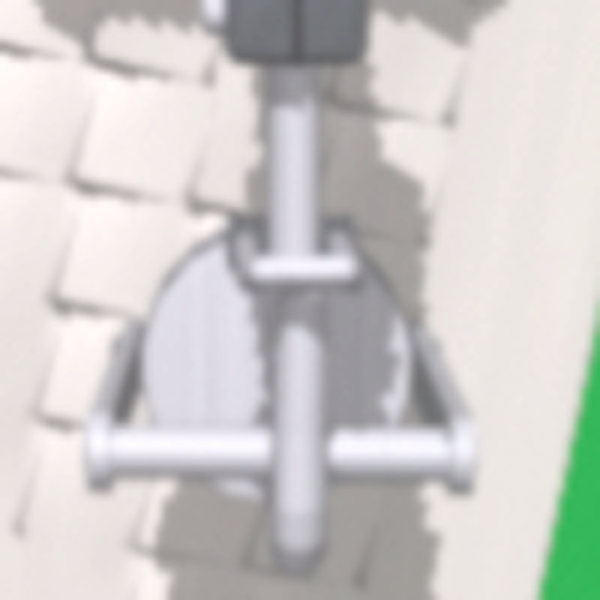

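Run:
```python
from h import *
from scipy.spatial.transform import Rotation as R
c=ld('wrist'); f=lambda x,y:((x+.5)/6-.5+285,(y+.5)/6-.5+125)
L=plane(c,[f(100,452)],.148)[0];Rr=plane(c,[f(462,452)],.148)[0]
kl,kr=plane(c,[f(250,268),f(360,268)],.174)
tip=plane(c,[f(298,555)],.160)[0]; b0=plane(c,[f(296,80)],.144)[0]; b1=plane(c,[f(297,240)],.144)[0]
bl=plane(c,[f(300,335)],.168)[0];bl2=plane(c,[f(299,520)],.168)[0]
print('pin',L,Rr,np.linalg.norm(L-Rr),(L+Rr)/2)
y=L-Rr; print('pin az-90',np.degrees(np.arctan2(y[1],y[0]))-90)
print('keeper',kl,kr,np.linalg.norm(kl-kr)); y=kl-kr; print(np.degrees(np.arctan2(y[1],y[0]))-90)
print('tip',tip,'bar',b0,b1,'bill',bl,bl2)
for a,b in((b0,b1),(bl,bl2)): d=a-b; print(np.degrees(np.arctan2(d[1],d[0])))
ax=np.array([np.cos(np.radians(9.7)),np.sin(np.radians(9.7)),0])
m=(L+Rr)/2
for n,p in(('keeper',(kl+kr)/2),('tip',tip),('billend',bl)): print(n,(p-m)@ax,(p-m)@np.array([-ax[1],ax[0],0]))
M=R.from_rotvec(status.read_state()['tcp_rot']).as_matrix(); print('tool y az',np.degrees(np.arctan2(M[1,1],M[0,1])),M[:,2])
# top cam consistency
t=ld('top')
```

```text
pin [ 0.46850232 -0.32648758  0.148     ] [ 0.47740509 -0.37957208  0.148     ] 0.05382586936454359 [ 0.47295371 -0.35302983  0.148     ]
pin az-90 9.520441673201091
keeper [ 0.50185502 -0.34289867  0.174     ] [ 0.50429764 -0.35741487  0.174     ] 0.014720267848345807
9.551586364101055
tip [ 0.46069942 -0.35731587  0.16      ] bar [ 0.52603739 -0.34596831  0.144     ] [ 0.50363382 -0.35010762  0.144     ] bill [ 0.4933007  -0.35145962  0.168     ] [ 0.46761305 -0.35591531  0.168     ]
10.467992673568935
9.840428289505672
keeper 0.030176051427119807 -0.0022433563703617206
tip -0.012801244654451278 -0.002160045798577573
billend 0.02032066196301585 -0.0018804890640364209
tool y az -80.47401647226927 [ 0.00471652 -0.00382332 -0.99998157]
```

move_arm:
  deltas:
    - [[0, 0, 0], [0.05, -0.05, -0.4], -1]
    - [[0, 0, 0], [0.11, -0.09, -0.8], -1]
    - [[0, 0, 0], [0.11, -0.09, -1], -1]
    - [[0, 0, 0], [0.11, -0.09, -1], -1]
    - [[0, 0, 0], [0.11, -0.09, -1], -1]

```text
time: 5.8
tool_pos: [0.4722, -0.3529, 0.2336]
tcp_rot: [3.129, 0.26, 0.004]
wrist_force: [-0.2, -0.5, 1.0]
width: 1.0
```

Run:
```python
from h import *
from scipy.spatial.transform import Rotation as R
s=status.read_state(); print(s['tool_pos'],s['wrist_force'],s['q'],s['joint_vel'].round(4)); M=R.from_rotvec(s['tcp_rot']).as_matrix(); print('tool y az',np.degrees(np.arctan2(M[1,1],M[0,1])),M[:,2])
```

```text
[ 0.47224816 -0.3529167   0.23357476] [-0.18432461 -0.52155379  1.02728079] [-6.84023431e-01  9.98975475e-02  1.79190060e+00 -5.94533048e-06
  1.24656109e+00  7.20743234e-01] [-0.0006 -0.0078 -0.0076  0.0002 -0.0038 -0.    ]
tool y az -80.48724156860914 [ 0.00250245 -0.00204761 -0.99999477]
```

move_arm:
  deltas:
    - [[0, 0, 0], [0, 0, -0.3], -1]
    - [[0, 0, 0], [0, 0, -0.6], -1]
    - [[0, 0, 0], [0.01, 0, -0.6], -1]

```text
time: 6.18
tool_pos: [0.4715, -0.3516, 0.1706]
tcp_rot: [-3.129, -0.26, 0.003]
wrist_force: [-0.3, 1.3, 0.6]
width: 1.0
```

move_arm:
  deltas:
    - [[0, 0, 0], [0, 0, -0.15], -1]
    - [[0, 0, 0], [0, 0, -0.3], -1]
    - [[0, 0, 0], [0, 0, -0.42], -1]
    - [[0, 0, 0], [0, 0, -0.54], -1]
    - [[0, 0, 0], [0, 0, -0.54], -1]
    - [[0, 0, 0], [0, 0, -0.54], -1]

```text
time: 6.92
tool_pos: [0.4725, -0.3523, 0.1174]
tcp_rot: [3.131, 0.261, 0.0]
wrist_force: [0.8, -0.1, 0.7]
width: 1.001
```

Run:
```python
from h import *
s=status.read_state(); print(s['tool_pos'],s['wrist_force'],s['torque'])
im,d,ci=grab('wrist'); im2,_,_=grab('scene')
o=np.hstack([cv2.resize(im,(400,300)),cv2.resize(im2[145:265,260:420],(400,300),interpolation=cv2.INTER_CUBIC)])[...,::-1]
cv2.imwrite('pics/g1.png',np.clip(o*1.4,0,255).astype('uint8'))
```

```text
[ 0.47252336 -0.35232239  0.11741458] [ 0.83986925 -0.12312052  0.67289596] [-0.01978214 -0.03688693  0.03143155]
```

View pics/g1.png

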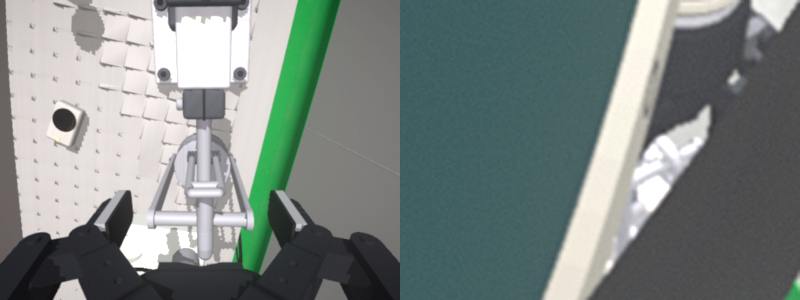

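move_arm:
  deltas:
    - [[0, 0, 0], [0, 0, 0], -0.2]
    - [[0, 0, 0], [0, 0, 0], 0.0]
    - [[0, 0, 0], [0, 0, 0], 0.2]
    - [[0, 0, 0], [0, 0, 0], 0.2]
    - [[0, 0, 0], [0, 0, 0], 0.2]
  grip_force: 40

```text
time: 7.65
tool_pos: [0.4729, -0.3526, 0.1179]
tcp_rot: [3.13, 0.26, 0.002]
wrist_force: [0.9, -0.1, 3.8]
width: 0.657
```

Run:
```python
from h import *
s=status.read_state(); print(s['tool_pos'],s['wrist_force'],s['torque'],s['width'])
im,d,ci=grab('wrist'); c=ld('wrist')
o=cv2.resize(im[200:440,140:520],None,fx=2,fy=2,interpolation=cv2.INTER_CUBIC)[...,::-1]
cv2.imwrite('pics/g2.png',np.clip(o*1.4,0,255).astype('uint8'))
P,u,v=cloud(c)
for r in range(330,365,6): 
  k=(v==r)&(u>225)&(u<420); print(r,[tuple(p) for p in P[k][::16].round(3)])
```

```text
[ 0.47293527 -0.352638    0.11793929] [ 0.93396677 -0.13061972  3.82143814] [-0.06628185 -0.1099531   0.00986897] 0.6565593249878278
330 [(np.float64(0.478), np.float64(-0.321), np.float64(0.153)), (np.float64(0.474), np.float64(-0.325), np.float64(0.144)), (np.float64(0.466), np.float64(-0.329), np.float64(0.131)), (np.float64(0.387), np.float64(-0.331), np.float64(0.0)), (np.float64(0.39), np.float64(-0.343), np.float64(0.001)), (np.float64(0.391), np.float64(-0.356), np.float64(-0.001)), (np.float64(0.492), np.float64(-0.35), np.float64(0.168)), (np.float64(0.492), np.float64(-0.355), np.float64(0.165)), (np.float64(0.399), np.float64(-0.392), np.float64(0.003)), (np.float64(0.401), np.float64(-0.405), np.float64(0.002)), (np.float64(0.477), np.float64(-0.378), np.float64(0.135)), (np.float64(0.485), np.float64(-0.38), np.float64(0.148)), (np.float64(0.489), np.float64(-0.383), np.float64(0.154))]
336 [(np.float64(0.479), np.float64(-0.322), np.float64(0.157)), (np.float64(0.474), np.float64(-0.326), np.float64(0.149)), (np.float64(0.473), np.float64(-0.332), np.float64(0.145)), (
[... 2949 characters left out ...]
467), np.float64(-0.327), np.float64(0.153)), (np.float64(0.369), np.float64(-0.322), np.float64(0.016)), (np.float64(0.369), np.float64(-0.334), np.float64(0.014)), (np.float64(0.469), np.float64(-0.343), np.float64(0.15)), (np.float64(0.469), np.float64(-0.349), np.float64(0.15)), (np.float64(0.482), np.float64(-0.352), np.float64(0.167)), (np.float64(0.482), np.float64(-0.357), np.float64(0.165)), (np.float64(0.472), np.float64(-0.366), np.float64(0.15)), (np.float64(0.474), np.float64(-0.37), np.float64(0.152)), (np.float64(0.475), np.float64(-0.376), np.float64(0.152)), (np.float64(0.477), np.float64(-0.38), np.float64(0.154)), (np.float64(0.484), np.float64(-0.382), np.float64(0.163))]
```

View pics/g2.png

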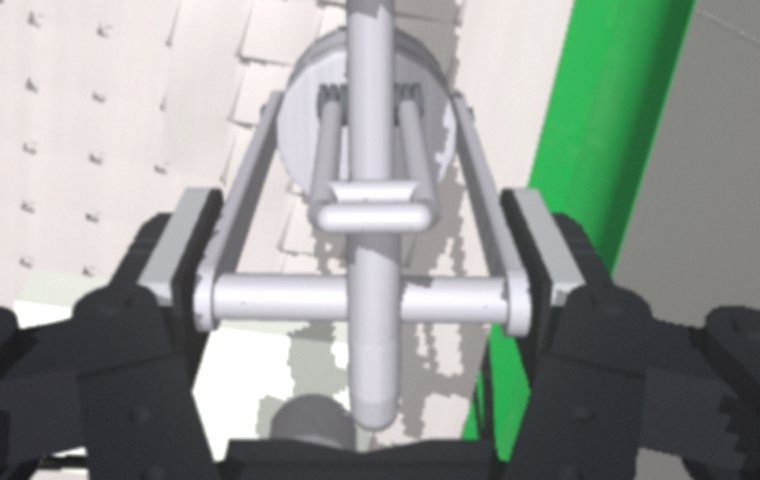

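move_arm:
  deltas:
    - [[0, 0, 0], [0, 0, 0.01], 0.2]
    - [[0, 0, 0], [0, 0, 0.02], 0.2]
    - [[0, 0, 0], [0, 0, 0.03], 0.2]
    - [[0, 0, 0], [0, 0, 0.04], 0.2]
    - [[0, 0, 0], [0, 0, 0.04], 0.2]
    - [[0, 0, 0], [0, 0, 0.04], 0.2]
  grip_force: 60

```text
time: 8.45
tool_pos: [0.4721, -0.3519, 0.1209]
tcp_rot: [-3.13, -0.26, 0.001]
wrist_force: [-0.5, -0.6, -4.8]
width: 0.654
```

```bash
cat > st.py <<'E'
from h import *
s=status.read_state(); f=s['wrist_force']; ax=np.array([.9856,.169]); print('t',s['time'],'pos',s['tool_pos'].round(4),'F',f.round(2),'along',(f[:2]@ax).round(2),'T',s['torque'].round(3),'w',s['width'].round(3),'xs',(s['tool_pos'][:2]@ax).round(4))
E
python3 st.py
```

```text
Traceback (most recent call last):
  File "st.py", line 2, in <module>
    s=status.read_state(); f=s['wrist_force']; ax=np.array([.9856,.169]); print('t',s['time'],'pos',s['tool_pos'].round(4),'F',f.round(2),'along',(f[:2]@ax).round(2),'T',s['torque'].round(3),'w',s['width'].round(3),'xs',(s['tool_pos'][:2]@ax).round(4))
                                                                                                                                                                                                   ^^^^^^^^^^^^^^^^
AttributeError: 'float' object has no attribute 'round'
```

move_arm:
  deltas:
    - [[0, 0, 0], [0, 0, 0.01], 0.2]
    - [[0, 0, 0], [0.03, 0.005, 0.01], 0.2]
    - [[0, 0, 0], [0.06, 0.01, 0.01], 0.2]
    - [[0, 0, 0], [0.09, 0.015, 0.01], 0.2]
    - [[0, 0, 0], [0.12, 0.02, 0.01], 0.2]
    - [[0, 0, 0], [0.15, 0.026, 0.01], 0.2]
    - [[0, 0, 0], [0.177, 0.03, 0.01], 0.2]
    - [[0, 0, 0], [0.177, 0.03, 0.01], 0.2]
    - [[0, 0, 0], [0.177, 0.03, 0.01], 0.2]

```text
time: 9.57
tool_pos: [0.49, -0.3492, 0.1223]
tcp_rot: [-3.131, -0.261, 0.0]
wrist_force: [-0.2, -0.5, -4.6]
width: 0.654
```

```bash
sed -i "s/s\['width'\].round(3)/round(float(s['width']),3)/" st.py; python3 st.py
```

```text
t 9.575 pos [ 0.49   -0.3492  0.1223] F [-0.15 -0.49 -4.61] along -0.24 T [-0.004  0.045  0.024] w 0.654 xs 0.4239
```

move_arm:
  deltas:
    - [[0, 0, 0], [0.01, 0.0017, 0], 0.2]
    - [[0, 0, 0], [0.02, 0.0034, 0], 0.2]
    - [[0, 0, 0], [0.02, 0.0034, 0], 0.2]

```text
time: 9.95
tool_pos: [0.4921, -0.3488, 0.1223]
tcp_rot: [3.131, 0.261, 0.0]
wrist_force: [0.5, 0.5, -5.0]
width: 0.656
```

move_arm:
  deltas:
    - [[0, 0, 0], [0.01, 0.0017, 0], 0.2]
    - [[0, 0, 0], [0.02, 0.0034, 0], 0.2]
    - [[0, 0, 0], [0.02, 0.0034, 0], 0.2]

```text
time: 10.32
tool_pos: [0.4942, -0.3485, 0.1223]
tcp_rot: [3.131, 0.261, 0.0]
wrist_force: [-0.3, 0.2, -4.6]
width: 0.658
```

move_arm:
  deltas:
    - [[0, 0, 0], [0.005, 0.001, 0], 0.2]
    - [[0, 0, 0], [0.01, 0.0017, 0], 0.2]
    - [[0, 0, 0], [0.01, 0.0017, 0], 0.2]

```text
time: 10.7
tool_pos: [0.4949, -0.3483, 0.1222]
tcp_rot: [-3.131, -0.261, 0.001]
wrist_force: [-1.0, -0.1, -4.4]
width: 0.653
```

move_arm:
  deltas:
    - [[0, 0, 0], [0.005, 0.001, 0], 0.2]
    - [[0, 0, 0], [0.01, 0.0017, 0], 0.2]
    - [[0, 0, 0], [0.01, 0.0017, 0], 0.2]

```text
time: 11.08
tool_pos: [0.4954, -0.3482, 0.1221]
tcp_rot: [-3.13, -0.26, 0.002]
wrist_force: [-4.2, -0.8, -3.4]
width: 0.651
```

```bash
python3 st.py
```

```text
t 11.075 pos [ 0.4954 -0.3482  0.1221] F [-4.15 -0.78 -3.45] along -4.22 T [-0.031  0.474 -0.032] w 0.651 xs 0.4294
```

move_arm:
  deltas:
    - [[0, 0, 0], [0.01, 0.0017, 0], 0.2]
    - [[0, 0, 0], [0.02, 0.0034, 0], 0.2]
    - [[0, 0, 0], [0.03, 0.005, 0], 0.2]
    - [[0, 0, 0], [0.03, 0.005, 0], 0.2]
    - [[0, 0, 0], [0.03, 0.005, 0], 0.2]

```text
time: 11.7
tool_pos: [0.4989, -0.3476, 0.1221]
tcp_rot: [-3.131, -0.261, 0.001]
wrist_force: [-4.9, -1.0, -4.3]
width: 0.654
```

move_arm:
  deltas:
    - [[0, 0, 0], [0.01, 0.0017, 0], 0.2]
    - [[0, 0, 0], [0.02, 0.0034, 0], 0.2]
    - [[0, 0, 0], [0.03, 0.005, 0], 0.2]
    - [[0, 0, 0], [0.03, 0.005, 0], 0.2]
    - [[0, 0, 0], [0.03, 0.005, 0], 0.2]

```text
time: 12.32
tool_pos: [0.5016, -0.347, 0.1221]
tcp_rot: [-3.13, -0.261, 0.001]
wrist_force: [-5.6, -0.4, -4.2]
width: 0.652
```

```bash
python3 st.py
```

```text
t 12.325 pos [ 0.5016 -0.347   0.1221] F [-5.64 -0.43 -4.22] along -5.63 T [-0.116  0.766  0.053] w 0.652 xs 0.4358
```

move_arm:
  deltas:
    - [[0, 0, 0], [0.008, 0.0014, 0], 0.2]
    - [[0, 0, 0], [0.016, 0.0027, 0], 0.2]
    - [[0, 0, 0], [0.016, 0.0027, 0], 0.2]
    - [[0, 0, 0], [0.016, 0.0027, 0], 0.2]

```text
time: 12.82
tool_pos: [0.5031, -0.3468, 0.1221]
tcp_rot: [-3.13, -0.261, 0.002]
wrist_force: [-6.0, -1.1, -3.6]
width: 0.652
```

```bash
python3 st.py
python3 - <<'E'
from h import *
im,d,ci=grab('wrist'); c=ld('wrist')
o=cv2.resize(im[240:420,180:480],None,fx=2.6,fy=2.6,interpolation=cv2.INTER_CUBIC)[...,::-1]
cv2.imwrite('pics/g3.png',np.clip(o*1.4,0,255).astype('uint8'))
E
```

```text
t 12.825 pos [ 0.5031 -0.3468  0.1221] F [-5.98 -1.11 -3.59] along -6.08 T [-0.097  0.833  0.003] w 0.652 xs 0.4373
```

View pics/g3.png

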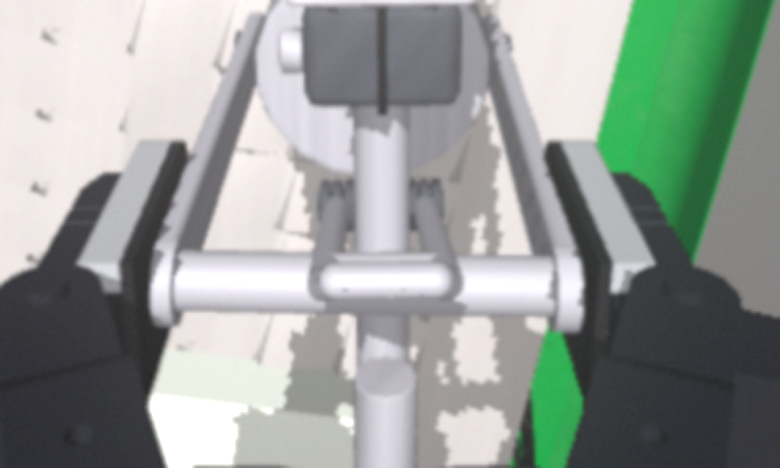

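move_arm:
  deltas:
    - [[0, 0, 0], [0.004, 0.0007, 0], 0.2]
    - [[0, 0, 0], [0.004, 0.0007, 0.01], 0.2]
    - [[0, 0, 0], [0.004, 0.0007, 0.02], 0.2]
    - [[0, 0, 0], [0.004, 0.0007, 0.03], 0.2]
    - [[0, 0, 0], [0.004, 0.0007, 0.03], 0.2]

```text
time: 13.5
tool_pos: [0.504, -0.3468, 0.1255]
tcp_rot: [-3.131, -0.26, 0.0]
wrist_force: [-4.8, 0.4, -2.4]
width: 0.655
```

```bash
python3 st.py
```

```text
t 13.5 pos [ 0.504  -0.3468  0.1255] F [-4.84  0.37 -2.42] along -4.71 T [-0.016  0.809 -0.012] w 0.655 xs 0.4381
```

move_arm:
  deltas:
    - [[0, 0, 0], [0, 0, 0.01], 0.2]
    - [[0, 0, 0], [0, 0, 0.02], 0.2]
    - [[0, 0, 0], [0, 0, 0.03], 0.2]
    - [[0, 0, 0], [0, 0, 0.03], 0.2]

```text
time: 14.0
tool_pos: [0.5043, -0.3468, 0.1286]
tcp_rot: [3.131, 0.26, 0.001]
wrist_force: [-5.4, 0.7, -2.3]
width: 0.655
```

```bash
python3 st.py
```

```text
t 14.0 pos [ 0.5043 -0.3468  0.1286] F [-5.41  0.65 -2.32] along -5.22 T [0.009 0.658 0.021] w 0.655 xs 0.4384
```

move_arm:
  deltas:
    - [[0, 0, 0], [0, 0, 0.02], 0.2]
    - [[0, 0, 0], [0, 0, 0.04], 0.2]
    - [[0, 0, 0], [0, 0, 0.06], 0.2]
    - [[0, 0, 0], [0, 0, 0.06], 0.2]

```text
time: 14.5
tool_pos: [0.5044, -0.3469, 0.1347]
tcp_rot: [3.13, 0.26, 0.001]
wrist_force: [-4.4, -0.6, -3.1]
width: 0.651
```

```bash
python3 st.py
```

```text
t 14.5 pos [ 0.5044 -0.3469  0.1347] F [-4.4  -0.56 -3.13] along -4.43 T [-0.019  0.503  0.031] w 0.651 xs 0.4385
```

move_arm:
  deltas:
    - [[0, 0, 0], [0, 0, 0.02], 0.2]
    - [[0, 0, 0], [0, 0, 0.04], 0.2]
    - [[0, 0, 0], [0, 0, 0.06], 0.2]
    - [[0, 0, 0], [0, 0, 0.06], 0.2]

```text
time: 15.0
tool_pos: [0.5045, -0.3469, 0.1408]
tcp_rot: [3.13, 0.26, 0.001]
wrist_force: [-2.4, 0.2, -2.6]
width: 0.653
```

```bash
python3 st.py
```

```text
t 15.0 pos [ 0.5045 -0.3469  0.1408] F [-2.39  0.19 -2.56] along -2.32 T [-0.043  0.405 -0.014] w 0.653 xs 0.4386
```

move_arm:
  deltas:
    - [[0, 0, 0], [0, 0, 0.03], 0.2]
    - [[0, 0, 0], [0, 0, 0.06], 0.2]
    - [[0, 0, 0], [0, 0, 0.1], 0.2]
    - [[0, 0, 0], [0, 0, 0.1], 0.2]

```text
time: 15.5
tool_pos: [0.5052, -0.3471, 0.1513]
tcp_rot: [3.13, 0.26, 0.004]
wrist_force: [0.3, -0.5, -4.1]
width: 0.648
```

```bash
python3 st.py
```

```text
t 15.5 pos [ 0.5052 -0.3471  0.1513] F [ 0.35 -0.54 -4.06] along 0.25 T [-0.029  0.011  0.001] w 0.648 xs 0.4393
```

move_arm:
  deltas:
    - [[0, 0, 0], [0, 0, 0.05], 0.2]
    - [[0, 0, 0], [0, 0, 0.1], 0.2]
    - [[0, 0, 0], [0, 0, 0.16], 0.2]
    - [[0, 0, 0], [0, 0, 0.16], 0.2]

```text
time: 16.0
tool_pos: [0.5047, -0.3472, 0.1673]
tcp_rot: [3.13, 0.26, 0.002]
wrist_force: [0.1, -0.6, -3.9]
width: 0.652
```

```bash
python3 st.py
python3 - <<'E'
from h import *
im,d,ci=grab('wrist')
o=cv2.resize(im[200:440,140:520],None,fx=2,fy=2,interpolation=cv2.INTER_CUBIC)[...,::-1]
cv2.imwrite('pics/g4.png',np.clip(o*1.4,0,255).astype('uint8'))
E
```

```text
t 16.0 pos [ 0.5047 -0.3472  0.1673] F [ 0.13 -0.65 -3.92] along 0.02 T [-0.022  0.001 -0.03 ] w 0.652 xs 0.4387
```

View pics/g4.png

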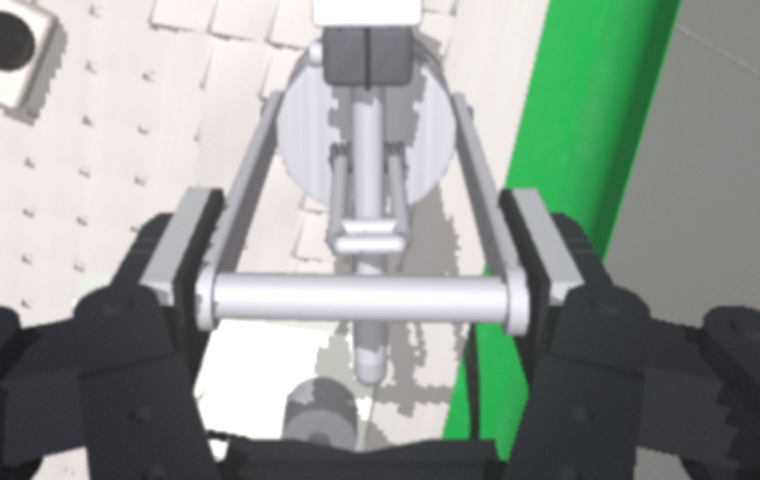

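move_arm:
  deltas:
    - [[0, 0, 0], [0, 0, -0.04], 0.2]
    - [[0, 0, 0], [0, 0, -0.07], 0.2]
    - [[0, 0, 0], [0, 0, -0.07], 0.2]
    - [[0, 0, 0], [-0.05, -0.009, -0.07], 0.2]
    - [[0, 0, 0], [-0.1, -0.017, -0.07], 0.2]
    - [[0, 0, 0], [-0.15, -0.026, -0.07], 0.2]
    - [[0, 0, 0], [-0.15, -0.026, -0.07], 0.2]

```text
time: 16.92
tool_pos: [0.4885, -0.3495, 0.1594]
tcp_rot: [3.131, 0.26, -0.0]
wrist_force: [-0.0, 0.5, -4.0]
width: 0.654
```

```bash
python3 st.py
python3 - <<'E'
import numpy as np
from scipy.optimize import least_squares
from h import status
D=[([1.2711,.264787,1.605395],[.17513,.65112,.22993]),([1.27109,.243286,1.091446],[.1755,.6524,.5351]),([.223288,.07367,1.294979],[.57036,.15504,.52702]),([-.68324,.026267,1.685927],[.46189,-.34384,.33475]),([-.684023,.099898,1.7919],[.47225,-.35292,.23357])]
s=status.read_state(); D.append((s['q'][:3],s['tool_pos']))
def f(p):
    o=[]
    for q,x in D:
        L1,L2,h,a,b=p; r=L1*np.sin(q[1])+L2*np.sin(q[1]+q[2])+a; o+= [np.sqrt(max(x[0]**2+x[1]**2-.025**2,0))-r, x[2]-(h+L1*np.cos(q[1])+L2*np.cos(q[1]+q[2]))]
    return o
s=least_squares(f,[.5,.5,0,0,0]); print(s.x,np.abs(s.fun).max())
E
```

```text
t 16.925 pos [ 0.4885 -0.3495  0.1594] F [-0.03  0.52 -4.  ] along 0.06 T [-0.004  0.013 -0.015] w 0.654 xs 0.4224
[ 0.50940269  0.56888046 -0.09384096 -0.00225307  0.        ] 0.002009764318620433
```

move_arm:
  deltas:
    - [[0, 0, 0], [-0.15, -0.026, 0], 0.2]
    - [[0, 0, 0], [-0.3, -0.051, 0], 0.2]
    - [[0, 0, 0], [-0.45, -0.077, 0], 0.2]
    - [[0, 0, 0], [-0.6, -0.103, 0], 0.2]
    - [[0, 0, 0], [-0.72, -0.123, 0], 0.2]
    - [[0, 0, 0], [-0.72, -0.123, 0], 0.2]

```text
time: 17.68
tool_pos: [0.4161, -0.3619, 0.1593]
tcp_rot: [-3.131, -0.258, 0.0]
wrist_force: [-0.1, 0.2, -4.5]
width: 0.655
```

move_arm:
  deltas:
    - [[0, 0, 0], [0, 0, 0.2], 0.2]
    - [[0, 0, 0], [0, 0.1, 0.4], 0.2]
    - [[0, 0, 0], [0, 0.2, 0.4], 0.2]
    - [[0, 0, 0], [0, 0.2, 0.4], 0.2]

```text
time: 18.18
tool_pos: [0.4171, -0.3404, 0.1991]
tcp_rot: [-3.13, -0.263, 0.0]
wrist_force: [-0.4, 0.1, -4.8]
width: 0.653
```

```bash
python3 st.py
python3 - <<'E'
from h import *
s=status.read_state(); q=s['q']; print(q)
for n in('top','scene'):
    grab(n); c=ld(n); P,u,v=cloud(c); e=np.array([np.cos(q[0]),np.sin(q[0])])
    r=P[:,:2]@e; l=P[:,:2]@np.array([-e[1],e[0]])
    for a in np.arange(-.1,.6,.05):
        k=(abs(r-a)<.01)&(abs(l)<.12)&(P[:,2]>.445)
        if k.sum()>5: z=P[k]; print(n,a.round(2),k.sum(),'z',np.percentile(z[:,2],[1,50,99]).round(3),'lat',np.percentile(l[k],[1,99]).round(3))
E
```

```text
t 18.175 pos [ 0.4171 -0.3404  0.1991] F [-0.44  0.11 -4.78] along -0.41 T [-0.01   0.041 -0.053] w 0.653 xs 0.3535
[-7.30971305e-01  2.90700480e-02  1.93223630e+00  2.60848136e-04
  1.18074418e+00  6.72313472e-01]
top 0.3 391 z [0.65  0.669 0.678] lat [0.061 0.075]
top 0.35 3838 z [0.639 0.669 0.679] lat [0.007 0.079]
top 0.4 4171 z [0.59  0.647 0.653] lat [-0.031  0.081]
top 0.45 1440 z [0.581 0.59  0.597] lat [-0.032  0.083]
top 0.5 3202 z [0.55  0.572 0.58 ] lat [-0.033  0.084]
top 0.55 4004 z [0.565 0.585 0.591] lat [-0.038  0.089]
scene 0.1 17159 z [0.693 0.729 0.741] lat [-0.026 -0.017]
scene 0.15 2945 z [0.677 0.705 0.72 ] lat [-0.026 -0.019]
scene 0.2 873 z [0.655 0.679 0.694] lat [-0.027 -0.018]
scene 0.25 215 z [0.637 0.658 0.668] lat [-0.027 -0.02 ]
scene 0.3 68 z [0.625 0.631 0.643] lat [-0.025 -0.02 ]
scene 0.35 615 z [0.58  0.594 0.618] lat [-0.033 -0.017]
scene 0.4 15 z [0.579 0.586 0.592] lat [-0.033 -0.033]
scene 0.5 926 z [0.445 0.465 0.538] lat [-0.034  0.027]
```

Run:
```python
from h import *
from scipy.spatial.transform import Rotation as Ro
def rect(c,im,z,x0,x1,y0,y1,s=.0003):
    X,Y=np.meshgrid(np.arange(x0,x1,s),np.arange(y0,y1,s)); W=np.c_[X.ravel(),Y.ravel(),np.full(X.size,z)]
    rv=cv2.Rodrigues(np.array(c['R']))[0]; uv,_=cv2.projectPoints(W,rv,np.array(c['t']),np.array(c['K']),np.array(c['D']))
    return cv2.remap(im,uv[:,0,0].reshape(X.shape).astype('f4'),uv[:,0,1].reshape(X.shape).astype('f4'),cv2.INTER_CUBIC)
s=status.read_state(); ci=camera_info('wrist'); Rt=Ro.from_rotvec(s['tcp_rot']).as_matrix(); p=s['tool_pos']
# camera from tool
Rct=np.array(ci['R'])@Rt; tct=np.array(ci['R'])@p+np.array(ci['t'])
R0=Ro.from_rotvec([3.12780357,0.26150803,0.00494502]).as_matrix(); p0=np.array([0.46189381,-0.34383794,0.33474762])
cw=dict(K=ci['K'],D=ci['D'],R=Rct@R0.T); cw['t']=tct-cw['R']@p0
print('cam check',-cw['R'].T@cw['t'])
ct=dict(ld('top'))
out=[]
for n,c,f in(('wrist',cw,'pics/w2.png'),('top',ct,'pics/top1.png')):
    im=cv2.imread(f); o=rect(c,im,.022,.27,.39,-.40,-.22); g=cv2.cvtColor(o,cv2.COLOR_BGR2GRAY); out.append(o)
    h=cv2.HoughCircles(cv2.GaussianBlur(g,(0,0),2),cv2.HOUGH_GRADIENT_ALT,1,20,param1=60,param2=.3,minRadius=60,maxRadius=90)
    if h is None: h=cv2.HoughCircles(cv2.GaussianBlur(g,(0,0),2),cv2.HOUGH_GRADIENT,1,40,param1=60,param2=12,minRadius=66,maxRadius=82)
    for a,b,r in (h[0][:4] if h is not None else []): print(n,.27+a*.0003,-.40+b*.0003,r*.3)
    m=(g>175).astype('uint8'); m=cv2.morphologyEx(m,cv2.MORPH_CLOSE,np.ones((25,25))); m=cv2.morphologyEx(m,cv2.MORPH_OPEN,np.ones((15,15)))
    k=max(cv2.findContours(m,0,1)[0],key=cv2.contourArea); q=cv2.minAreaRect(k); print(n,'block',.27+q[0][0]*.0003,-.40+q[0][1]*.0003,np.array(q[1])*.3,q[2])
cv2.imwrite('pics/rect.png',np.hstack([cv2.rotate(o,0) for o in out]))
print(out[0].shape)
```

```text
cam check [ 0.53605946 -0.33165389  0.47774473]
wrist 0.32985002 -0.28015 21.990002
wrist 0.32445002 -0.36025 21.300001
wrist 0.30885002 -0.36085 20.28
wrist block 0.32985000000000003 -0.31000000000000005 [180.  119.7] 90.0
top 0.31260002 -0.2836 22.197094
top 0.3267 -0.2785 21.683353
top 0.3303 -0.3607 19.158947
top block 0.32070675659179687 -0.3123412231445313 [93.13531494 29.63880615] 57.67231369018555
(601, 400, 3)
```

View pics/rect.png

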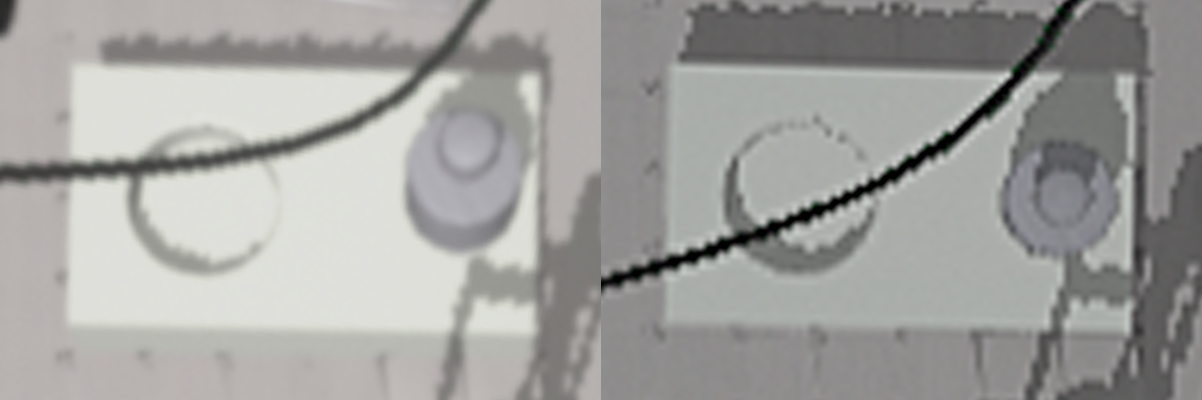

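Run:
```python
from h import *
from scipy.optimize import least_squares
s=status.read_state(); p=s['tool_pos']; grab('wrist'); c=ld('wrist'); P,u,v=cloud(c)
a=np.radians(9.52); X=np.array([np.cos(a),np.sin(a),0]);Y=np.array([-X[1],X[0],0])
Q=np.c_[(P-p)@X,(P-p)@Y,P[:,2]-p[2]]
k=(abs(Q[:,1])<.02)&(Q[:,2]>.015)&(Q[:,2]<.05)&(abs(Q[:,0])<.03); print('pin pts',k.sum(),np.percentile(Q[k],[2,50,98],axis=0).round(4))
k=(abs(Q[:,1])<.03)&(abs(Q[:,0])<.04)&(Q[:,2]<-.03)&(Q[:,2]>-.06); b=Q[k]; print('body',k.sum(),np.percentile(b,[1,50,99],axis=0).round(4))
zt=np.median(b[:,2]); b=b[abs(b[:,2]-zt)<.004]
A=np.c_[b[:,:2],np.ones(len(b))]; pl=np.linalg.lstsq(A,b[:,2],rcond=None)[0]; print('plane tilt deg',np.degrees(pl[:2]),zt)
h=cv2.convexHull((b[:,:2]*1000).astype('f4'))[:,0]; h=h[h[:,0]>0]
r=least_squares(lambda q:np.hypot(h[:,0]-q[0],h[:,1]-q[1])-q[2],[0,0,25],loss='soft_l1'); print('circle centre mm',r.x,len(h))
```

```text
pin pts 2787 [[-0.0027 -0.0192  0.0281]
 [ 0.0021 -0.0002  0.0324]
 [ 0.0044  0.0192  0.0341]]
body 6846 [[-0.0221 -0.028  -0.0583]
 [ 0.0033 -0.002  -0.0468]
 [ 0.0245  0.0246 -0.0333]]
plane tilt deg [-0.39495649 -0.82853259] -0.046805646909795134
circle centre mm [-6.25582499 -2.3378292  30.61041021] 7
```

move_arm:
  deltas:
    - [[0, 0, 0], [-0.2, 0.13, 0], 0.2]
    - [[0, 0, 0], [-0.45, 0.3, 0], 0.2]
    - [[0, 0, 0], [-0.7, 0.47, 0], 0.2]
    - [[0, 0, 0], [-0.85, 0.58, 0], 0.2]
    - [[0, 0, 0], [-0.875, 0.594, 0], 0.2]
    - [[0, 0, 0], [-0.875, 0.594, 0], 0.2]
    - [[0, 0, 0], [-0.875, 0.594, 0], 0.2]

```text
time: 19.2
tool_pos: [0.3302, -0.2829, 0.1994]
tcp_rot: [3.13, 0.26, 0.001]
wrist_force: [1.3, 0.3, -4.7]
width: 0.653
```

```bash
python3 st.py
```

```text
t 19.2 pos [ 0.3302 -0.2829  0.1994] F [ 1.32  0.28 -4.69] along 1.34 T [-0.009 -0.035 -0.018] w 0.653 xs 0.2777
```

move_arm:
  deltas:
    - [[0, 0, 0], [0, 0, -0.1], 0.2]
    - [[0, 0, 0], [0, 0, -0.25], 0.2]
    - [[0, 0, 0], [0, 0, -0.4], 0.2]
    - [[0, 0, 0], [0, 0, -0.4], 0.2]
    - [[0, 0, 0], [0, 0, -0.4], 0.2]

```text
time: 19.82
tool_pos: [0.3296, -0.2823, 0.1591]
tcp_rot: [-3.131, -0.26, 0.0]
wrist_force: [0.4, 0.3, -4.1]
width: 0.652
```

```bash
python3 st.py
```

```text
t 19.825 pos [ 0.3296 -0.2823  0.1591] F [ 0.41  0.28 -4.05] along 0.45 T [-0.003 -0.064  0.04 ] w 0.652 xs 0.2771
```

move_arm:
  deltas:
    - [[0, 0, 0], [0, 0.01, -0.07], 0.2]
    - [[0, 0, 0], [0, 0.01, -0.14], 0.2]
    - [[0, 0, 0], [0, 0.01, -0.2], 0.2]
    - [[0, 0, 0], [0, 0.01, -0.2], 0.2]

```text
time: 20.32
tool_pos: [0.3291, -0.2808, 0.1385]
tcp_rot: [-3.13, -0.26, 0.002]
wrist_force: [-0.3, 0.1, -3.7]
width: 0.65
```

move_arm:
  deltas:
    - [[0, 0, 0], [0, 0, -0.07], 0.2]
    - [[0, 0, 0], [0, 0, -0.13], 0.2]
    - [[0, 0, 0], [0, 0, -0.19], 0.2]
    - [[0, 0, 0], [0, 0, -0.19], 0.2]
    - [[0, 0, 0], [0, 0, -0.19], 0.2]

```text
time: 20.95
tool_pos: [0.3296, -0.2814, 0.1203]
tcp_rot: [3.131, 0.26, 0.0]
wrist_force: [0.4, 0.1, -4.1]
width: 0.653
```

```bash
python3 st.py
python3 - <<'E'
from h import *
im,d,ci=grab('wrist');t,_,_=grab('top')
a=cv2.resize(im[200:440,140:520],None,fx=2,fy=2,interpolation=cv2.INTER_CUBIC)[...,::-1]
cv2.imwrite('pics/p1.png',np.clip(a*1.3,0,255).astype('uint8'))
E
```

```text
t 20.95 pos [ 0.3296 -0.2814  0.1203] F [ 0.39  0.08 -4.15] along 0.4 T [ 0.07   0.032 -0.021] w 0.653 xs 0.2773
```

View pics/p1.png

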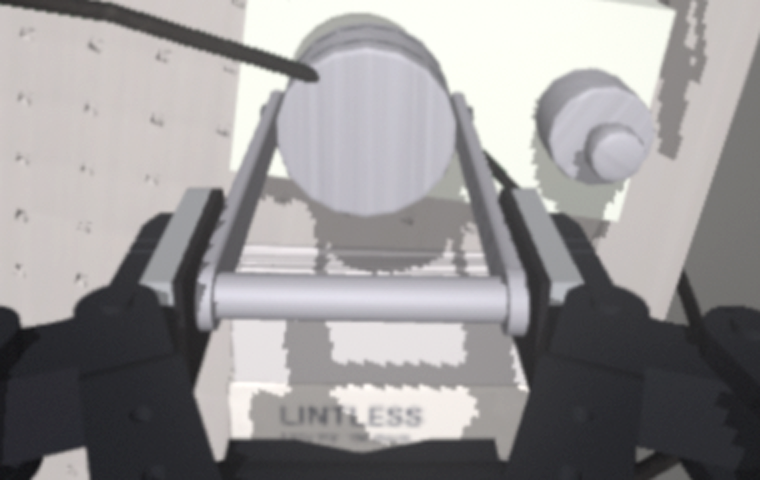

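move_arm:
  deltas:
    - [[0, 0, 0], [0, 0, -0.02], 0.2]
    - [[0, 0, 0], [0, 0, -0.04], 0.2]
    - [[0, 0, 0], [0, 0, -0.06], 0.2]
    - [[0, 0, 0], [0, 0, -0.07], 0.2]
    - [[0, 0, 0], [0, 0, -0.07], 0.2]

```text
time: 21.68
tool_pos: [0.3294, -0.2811, 0.1131]
tcp_rot: [-3.13, -0.26, 0.0]
wrist_force: [0.7, 1.1, -3.7]
width: 0.655
```

```bash
python3 st.py
```

```text
t 21.675 pos [ 0.3294 -0.2811  0.1131] F [ 0.72  1.06 -3.68] along 0.89 T [0.123 0.052 0.002] w 0.655 xs 0.2772
```

move_arm:
  deltas:
    - [[0, 0, 0], [0, 0, -0.01], 0.2]
    - [[0, 0, 0], [0, 0, -0.02], 0.2]
    - [[0, 0, 0], [0, 0, -0.02], 0.2]

```text
time: 22.05
tool_pos: [0.3294, -0.2811, 0.1111]
tcp_rot: [-3.13, -0.26, 0.0]
wrist_force: [0.4, 1.0, -4.4]
width: 0.654
```

```bash
python3 st.py
```

```text
t 22.05 pos [ 0.3294 -0.2811  0.1111] F [ 0.44  0.99 -4.35] along 0.6 T [0.279 0.005 0.023] w 0.654 xs 0.2772
```

move_arm:
  deltas:
    - [[0, 0, 0], [0, 0, -0.01], 0.2]
    - [[0, 0, 0], [0, 0, -0.02], 0.2]
    - [[0, 0, 0], [0, 0, -0.02], 0.2]

```text
time: 22.42
tool_pos: [0.3295, -0.2812, 0.1091]
tcp_rot: [-3.13, -0.26, 0.0]
wrist_force: [-0.7, 1.9, -5.7]
width: 0.653
```

```bash
python3 st.py
```

```text
t 22.425 pos [ 0.3295 -0.2812  0.1091] F [-0.72  1.94 -5.71] along -0.39 T [0.4   0.079 0.032] w 0.653 xs 0.2772
```

move_arm:
  deltas:
    - [[0, 0, 0], [0, 0.008, 0], 0.2]
    - [[0, 0, 0], [0, 0.015, 0], 0.2]
    - [[0, 0, 0], [0, 0.015, 0], 0.2]

```text
time: 22.8
tool_pos: [0.3297, -0.2801, 0.1094]
tcp_rot: [3.13, 0.261, 0.001]
wrist_force: [-0.1, 0.7, -3.7]
width: 0.651
```

```bash
python3 st.py
```

```text
t 22.8 pos [ 0.3297 -0.2801  0.1094] F [-0.13  0.73 -3.74] along -0.0 T [0.035 0.015 0.005] w 0.651 xs 0.2777
```

move_arm:
  deltas:
    - [[0, 0, 0], [0, 0, -0.01], 0.2]
    - [[0, 0, 0], [0, 0, -0.02], 0.2]
    - [[0, 0, 0], [0, 0, -0.02], 0.2]

```text
time: 23.18
tool_pos: [0.3295, -0.2797, 0.1071]
tcp_rot: [-3.131, -0.26, 0.0]
wrist_force: [0.1, -0.3, -4.5]
width: 0.651
```

```bash
python3 st.py
```

```text
t 23.175 pos [ 0.3295 -0.2797  0.1071] F [ 0.08 -0.34 -4.53] along 0.02 T [-0.002 -0.041  0.012] w 0.651 xs 0.2774
```

Free now. Continue to the floor in 0.5 mm–1 mm steps.

move_arm:
  deltas:
    - [[0, 0, 0], [0, 0, -0.005], 0.2]
    - [[0, 0, 0], [0, 0, -0.01], 0.2]
    - [[0, 0, 0], [0, 0, -0.01], 0.2]

```text
time: 23.55
tool_pos: [0.3295, -0.2798, 0.1062]
tcp_rot: [-3.131, -0.26, 0.0]
wrist_force: [-0.4, -0.9, -4.2]
width: 0.654
```

move_arm:
  deltas:
    - [[0, 0, 0], [0, 0, -0.005], 0.2]
    - [[0, 0, 0], [0, 0, -0.01], 0.2]
    - [[0, 0, 0], [0, 0, -0.01], 0.2]

```text
time: 23.92
tool_pos: [0.3295, -0.2798, 0.1052]
tcp_rot: [-3.131, -0.26, 0.0]
wrist_force: [-0.6, -0.0, -4.5]
width: 0.656
```

move_arm:
  deltas:
    - [[0, 0, 0], [0, 0, -0.003], 0.2]
    - [[0, 0, 0], [0, 0, -0.005], 0.2]
    - [[0, 0, 0], [0, 0, -0.005], 0.2]

```text
time: 24.3
tool_pos: [0.3297, -0.2798, 0.1051]
tcp_rot: [3.131, 0.26, 0.0]
wrist_force: [-0.2, 1.3, -1.3]
width: 0.651
```

```bash
python3 st.py
```

```text
t 24.3 pos [ 0.3297 -0.2798  0.1051] F [-0.21  1.29 -1.32] along 0.01 T [ 0.322  0.09  -0.006] w 0.651 xs 0.2776
```

move_arm:
  deltas:
    - [[0, 0, 0], [0, 0, -0.003], 0.2]
    - [[0, 0, 0], [0, 0, -0.005], 0.2]
    - [[0, 0, 0], [0, 0, -0.005], 0.2]
  grip_force: 20

```text
time: 24.68
tool_pos: [0.3299, -0.28, 0.105]
tcp_rot: [3.131, 0.26, 0.001]
wrist_force: [-1.6, 2.4, 4.0]
width: 0.653
```

```bash
python3 st.py
```

```text
t 24.675 pos [ 0.3299 -0.28    0.105 ] F [-1.6   2.4   4.04] along -1.17 T [ 0.79   0.377 -0.015] w 0.653 xs 0.2778
```

move_arm:
  deltas:
    - [[0, 0, 0], [0, 0, 0], -0.32]
    - [[0, 0, 0], [0, 0, 0], -0.36]
    - [[0, 0, 0], [0, 0, 0], -0.42]
    - [[0, 0, 0], [0, 0, 0], -0.5]
    - [[0, 0, 0], [0, 0, 0], -0.65]
    - [[0, 0, 0], [0, 0, 0], -0.8]
    - [[0, 0, 0], [0, 0, 0], -1]
    - [[0, 0, 0], [0, 0, 0], -1]
    - [[0, 0, 0], [0, 0, 0], -1]

```text
time: 25.8
tool_pos: [0.3295, -0.2798, 0.1043]
tcp_rot: [-3.131, -0.26, -0.0]
wrist_force: [0.7, 0.7, -0.3]
width: 0.998
```

```bash
python3 st.py
python3 - <<'E'
from h import *
s=status.read_state(); p=s['tool_pos']; grab('wrist'); c=ld('wrist'); P,u,v=cloud(c)
a=np.radians(9.52); X=np.array([np.cos(a),np.sin(a),0]);Y=np.array([-X[1],X[0],0])
Q=np.c_[(P-p)@X,(P-p)@Y,P[:,2]]
k=(abs(Q[:,1])<.02)&(Q[:,2]>.12)&(Q[:,2]<.15)&(abs(Q[:,0])<.03); print('pin pts',k.sum(),np.percentile(Q[k],[2,50,98],axis=0).round(4).tolist())
k=(abs(Q[:,1])<.018)&(abs(Q[:,0])<.02)&(Q[:,2]<.07)&(Q[:,2]>.05); b=Q[k]
pl=np.linalg.lstsq(np.c_[b[:,:2],np.ones(len(b))],b[:,2],rcond=None)[0]; print('body',k.sum(),np.median(b,0),'tilt',np.degrees(pl[:2]))
for sg in(1,-1):
  k=(abs(Q[:,0])<.01)&(Q[:,1]*sg>.022)&(Q[:,1]*sg<.045)&(Q[:,2]>.12)&(Q[:,2]<.16); print('strap/finger',sg,k.sum(),np.percentile(Q[k][:,1],[2,50,98]) if k.sum() else '')
E
```

```text
t 25.8 pos [ 0.3295 -0.2798  0.1043] F [ 0.69  0.7  -0.25] along 0.8 T [ 0.028 -0.012  0.022] w 0.998 xs 0.2775
pin pts 2816 [[-0.0028, -0.0192, 0.1332], [0.0021, 0.0002, 0.1372], [0.0044, 0.0192, 0.1389]]
body 4220 [ 0.00018559 -0.00144984  0.05812575] tilt [1.81355853 0.03721066]
strap/finger 1 2592 [0.02224379 0.04201221 0.04405834]
strap/finger -1 3110 [-0.04434245 -0.04316327 -0.0228994 ]
```

move_arm:
  deltas:
    - [[0, 0, 0], [0, 0, 0.1], -1]
    - [[0, 0, 0], [0, 0, 0.3], -1]
    - [[0, 0, 0], [0, 0, 0.6], -1]
    - [[0, 0, 0], [0, 0, 1], -1]
    - [[0, 0, 0], [0, 0, 1], -1]

```text
time: 26.48
tool_pos: [0.3318, -0.2819, 0.2089]
tcp_rot: [3.124, 0.26, 0.009]
wrist_force: [-0.0, -0.0, -0.3]
width: 1.001
```

move_arm:
  deltas:
    - [[0, 0, 0], [0, 0, 0.5], -1]
    - [[0, 0, 0], [0, 0, 1], -1]
    - [[0, 0, 0], [0, 0, 1], -1]
    - [[0, 0, 0], [0, 0, 1], -1]

```text
time: 26.98
tool_pos: [0.3292, -0.2795, 0.3035]
tcp_rot: [-3.13, -0.26, 0.001]
wrist_force: [0.5, 0.1, 0.8]
width: 1.001
```

```bash
python3 st.py
python3 - <<'E'
from h import *
grab('wrist'); c=ld('wrist'); P,u,v=cloud(c)
k=(abs(P[:,0]-.33)<.035)&(abs(P[:,1]+.28)<.035)&(P[:,2]>.03); z=P[k]
for a,b in((.053,.064),(.125,.15)):
    q=z[(z[:,2]>a)&(z[:,2]<b)]; print(len(q),np.median(q,0).round(4),q.min(0).round(3),q.max(0).round(3))
for n,xy in(('knob',(.332,-.356)),('lens',(.613,-.209)),('loupe',(.481,-.202))):
    k=(np.hypot(P[:,0]-xy[0],P[:,1]-xy[1])<.03)&(P[:,2]>(.03 if n=='knob' else .006)); print(n,k.sum(),np.median(P[k],0).round(3) if k.any() else '', P[k][:,2].max().round(3) if k.any() else '')
cv2.imwrite('pics/end.png',cv2.resize(c['im'][...,::-1],(640,480)))
E
```

```text
t 26.975 pos [ 0.3292 -0.2795  0.3035] F [0.52 0.15 0.82] along 0.54 T [-0.002 -0.009 -0.007] w 1.001 xs 0.2772
1388 [ 0.3326 -0.2834  0.0582] [ 0.305 -0.31   0.053] [ 0.354 -0.255  0.064]
695 [ 0.3306 -0.2834  0.1377] [ 0.32  -0.311  0.126] [ 0.34  -0.254  0.142]
knob 12215 [ 0.346 -0.34   0.372] 0.396
lens 0  
loupe 1253 [ 0.474 -0.202  0.013] 0.017
```

```bash
python3 -c "
from workcell import order; print(order.finish_job())"
```

```text
the job is handed in; nothing more can be done
None
```

The stirrup mass is off the hook and standing in the large well, and the job is handed in at about 27 s of robot time. No verdict comes back, so I judge it done from my own checks.

**What I did**
- **Unhooking:** I gripped both straps from above and raised the pin about 4 mm. It touched the keeper after about 22–23 mm of travel to +x. I pressed the keeper back about 8–9 mm more, lifted the pin out past the bill, and moved off to -x.
- **Lift height:** I went up about 50 mm in all instead of 35 mm. By my figures that brought the mass's body close under the keeper lug. The force readings showed no contact, and I lowered 7 mm before moving off.
- **Placing:** The foot rubbed the well wall on the way down (about 2 N), so I shifted 1.5 mm to +y and let it down slowly to the floor. I then released and backed straight up to 0.30 m.
- **Cell load:** The forces I read stayed under about 7 N, but I only read them at the end of each move, not continuously.

**Last checks**
- **Seating:** The body top was at z = 58 mm and the pin top at 138 mm, which match a fully seated foot. The pin sat over the body to within the scatter of the depth readings, so the mass looks upright. A plane fit to the body top gave a 1.8° tilt, which I took as noise because those heights match.
- **Bystanders:** The loupe was still within a centimetre of its first position. My check of the knob weight failed because the gripper hid it, and the lens mount was out of view. I saw no contact with either, and the knob weight was standing in place in a picture just before the final lowering.
- **Final picture:** I could not view it, because the 12-picture limit was used up.
- **Cable:** The black cable over the well had no measurable effect. The mass passed through it without force.

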